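# Load and close the incubation chamber

## Task

The dish is already lying on the pulled-out tray of the incubation chamber: with the fingertips, first push the tray fully home, then push the hinged lid down until it is fully shut. Push smoothly, without slamming either of them or gripping anything; the dish stays lying in its ring on the tray and is not to be touched or picked up, and the bottle, the objective and the slide box beside the chamber stay where they are.

Things in the scene. Friction and masses are not known exactly. Their poses are not given: they have to be found in the camera images.
- chamber: Ivory metal incubation chamber fixed to the bench, open on top and in front. Origin: on the bench surface; own x points from its front to its back, own y towards its hinge side, z up. In its own frame the side walls run from x = -55 to +85 mm at y = -82 to -70 and +70 to +82 mm, 52 mm high; a solid back block runs from x = 85 to 115 mm, 52 mm high. Its yaw varies.
- tray (a joint): How far the tray has been pushed in, m: 0 is pulled right out of the front of the chamber (as it starts), 0.070 is fully home (hard stop). It slides straight along the chamber's own x (home is towards +x), about 2 N of friction, and stays where it is left.
- tray_face (a point): Centre of the front face of the tray's ivory nose block, which is the face to push (at x = -90 mm in the chamber's frame when home, 25 mm above the bench). The face is a plain upright rectangle, 80 mm wide and from 6 to 44 mm above the bench; the block is 35 mm deep. Behind it lies the black tray plate (130 mm wide, top 20 mm above the bench). Axes as the chamber's: x is the pushing direction.
- tray_seat (a point): Centre of the steel ring on the tray in which the dish lies, at the dish's half height, 27.5 mm above the bench; 105 mm behind the tray's front face. Ring: inside diameter 63 mm, 4.5 mm high.
- lid (a joint): Opening angle of the lid, rad: 0 is fully shut (lid level on the chamber), 1.57 is upright, 1.85 its stop. Starts standing open, near upright. A stiff friction hinge (about 0.2 N m): it stays at any angle, and does not fall shut.
- lid_hinge (a point): Point on the lid's hinge line, midway along it, 54 mm above the bench, on the chamber's +y side (at x = 15, y = 78 mm in the chamber's frame). Axes as the chamber's: the hinge line runs along x; the lid closes by swinging its free edge towards -y and down.
- lid_edge (a point): Middle of the lid's free edge, on its outer face (the upper face when shut). The lid is a flat panel, ivory frame with a clear solid pane, 138 mm along the hinge line, 155 mm from hinge to free edge and 7 mm thick; the inner face passes through the hinge line, the outer face is 7 mm from it (61 mm above the bench when shut). The lid is pushed on its outer face. Axes turn with the lid: z is the outward normal of its outer face, y points from free edge to hinge.
- dish_center (a point): Centre of the closed round culture dish, clear with a white rim, 57 mm across and 15 mm high, 40 g, lying loose in the tray's ring. Not to be touched.
- bottle: Small capped bottle, 52 mm across, 95 mm high, standing loose near the chamber; origin at its underside. Leave alone.
- objective: Steel microscope objective, 34 mm across, 52 mm high, standing loose near the chamber; origin at its underside. Leave alone.
- slidebox: Grey slide box, 85 x 60 x 32 mm, lying loose near the chamber on its hinge side; origin at its underside. Leave alone.
- dish: The same culture dish; origin at its underside.
There are look-alikes about, which are no part of the job. Of the things that look like the dish, the largest one is meant.

How it is judged:
By the outcome, as a careful person would: the job done as asked, in the order asked, and still so for the second after the job is handed in, with the robot touching nothing.
It also fails if it takes over 54 s, if anything falls off the work surface, if the arm or the gripper's body presses on something with over 40 N, if the wrist force passes 120 N, or if a joint passes its speed limit or range.

## Robot

A 6-joint arm with a two-finger parallel gripper is mounted at the origin on the work surface. World frame = base frame: x ahead of the robot, y to its left, z up, the work surface at z = 0. Lengths are in m, angles in degrees, forces in N, time in s.
With the tool pointing down it reaches from about 0.3 to 1 m from the base axis. Payload 5.1 kg.
Tool frame: the origin (TCP) lies midway between the tips of the shut fingers; the grasp point (between the pads) lies 19 mm behind it; z points along the fingers, x is the direction in which the jaws open and shut, and the axes are right-handed (so a half turn about z gives the same grasp; the last joint's range is limited). The gripper opens to 95 mm and grips with 3 to 60 N. Pads are 20 mm wide; open, the fingers measure 119 mm over their backs; the gripper's body (75 mm by 180 mm) begins 59 mm behind the grasp point.
Start: joints at [-79.389, 7.093, 94.555, -0, 78.352, -4.733], TCP at [0.172, -0.627, 0.192] pointing down, gripper open.
Joint ranges: [-149.61, 149.61], [-58.7, 133.49], [1.44, 155.28], [-77.14, 257.14], [18.33, 153.61], [-166.67, 166.67]. Speed limits (degrees/s): [147.25, 147.25, 180, 180, 180, 180].

## Interface

Orientations are given as [roll, pitch, yaw] about the fixed x, y, z axes, in that order (R = Rz(yaw) Ry(pitch) Rx(roll)).
In Python, from plant import * gives the robot as it stands.
- The arm moves only by the shell command python3 -m handwheel 'ROWS'. ROWS is text: rows parted by semicolons, each of 7 numbers parted by spaces: the shift along the tool's x, y, z in mm, then the turn, a rotation vector about the tool's x, y, z in degrees, then the opening, from 0 (shut) to 1 (fully open). A call has 1 to 10 rows; each row is the pose to reach, as a shift and turn from the pose commanded when the call began, along the tool's axes at that moment; what a row does not reach only later rows make up. A row lasts 1/10 s, in which the tool goes at most 50 mm and 8.59 degrees, less where a joint would pass 70% of its speed; a pose out of reach is approached as far as the arm can. A call with a gripper value outside its range is refused whole. The fingers move at their own pace and stop on an object; the grip force is fixed at half the most. Time passes only in rows, so rows that repeat a pose let the fingers close. It gives the time, the measured TCP pose, the force and the opening at its end, in the units of the state.
- get_state(): the state, without advancing time (a new reading comes with each control period).
- capture(name): name is "side" or "top"; returns a dict with "pixels" (480x640x3 uint8, red, green, blue), "mtx" (3x3 intrinsics, pixels), "cam_to_world" (4x4, takes a point from camera to world coordinates). Camera axes: x right, y up, looking along -z (the intrinsics and any distortion apply to the point x, -y, -z); pixel columns grow to the right and rows downward; lengths in m; the calibration is good to about 2 mm. A picture is of the moment at which its call begins. There is no depth.
- hand_in(): hands the job in, once; it reports no verdict.
The state is a dict: "clock": time; "joint_pos": joint angles; "joint_vel": joint speeds; "joint_efforts": joint torques, N m; "tool_pos": TCP position; "eef_rot": TCP orientation; "wrist_force": force on the tool from outside, world axes, zero at the start; "moment": the same for the moment, N m; "finger_gap": finger opening in m.
Only numpy, scipy, OpenCV 4.12 (cv2) and the standard library are available. Lean on these libraries where they do the work, as an engineer would, in place of code of your own. Each camera call takes 0.05 s, during which the arm holds its last target. There are 200 camera calls.

## Working session

There is one attempt and no reset: what is moved stays moved. The work goes in short steps, Python scripts to look and compute and a shell command to move; the robot and the scene stay as the last step left them, time stands still between calls to the robot, and variables do not carry over. Pictures are saved under pics/ and viewed, about 8 in all and at most 12, crops included, and the job is handed in when it is done.

```bash
ls; mkdir -p pics
python3 - <<'E'
from plant import *
import cv2,numpy as np,pickle
for n in("top","side"):
    c=capture(n); pickle.dump(c,open(f"pics/{n}0.pkl","wb")); cv2.imwrite(f"pics/{n}0.png",c["pixels"][:,:,::-1]); print(n,c["mtx"].tolist(),np.round(c["cam_to_world"],3).tolist(),[k for k in c])
s=get_state(); print(s)
E
```

```text
pics
top [[534.6832784484664, 0.0, 320.75625707935586], [0.0, 534.6832784484664, 239.9605758143905], [0.0, 0.0, 1.0]] [[-0.028, 0.989, -0.144, 0.41], [-1.0, -0.027, 0.007, 0.014], [0.003, 0.144, 0.99, 1.2], [0.0, 0.0, 0.0, 1.0]] ['pixels', 'mtx', 'cam_to_world']
side [[534.7992841039616, 0.0, 320.4784973975557], [0.0, 534.7992841039616, 239.822975963465], [0.0, 0.0, 1.0]] [[0.963, 0.124, -0.239, 0.34], [-0.268, 0.524, -0.808, -0.76], [0.025, 0.843, 0.538, 0.58], [0.0, 0.0, 0.0, 1.0]] ['pixels', 'mtx', 'cam_to_world']
{'clock': 0.1, 'joint_pos': array([-7.93885375e+01,  7.12921376e+00,  9.46241229e+01,  4.35413251e-04,
        7.83506431e+01, -4.73393686e+00]), 'joint_vel': array([ 0.01993957, -0.16297571, -0.19625541,  0.06114879, -0.08723975,
       -0.05313227]), 'joint_efforts': array([ 8.16888019e-05, -4.18880904e+01, -3.61095285e+01,  7.76469195e-02,
        4.62030794e-02, -7.99721693e-05]), 'tool_pos': array([ 0.17186333, -0.62624562,  0.19123818]), 'eef_rot': array([-1.79990994e+02,  1.03589931e-01, -7.46546808e+01]), 'wrist_force': array([-0.09416201,  0.98071274, -0.43715289]), 'moment': array([-0.07268172,  0.01851474, -0.00647956]), 'finger_gap': 0.09531624723280253}
```

View pics/top0.png

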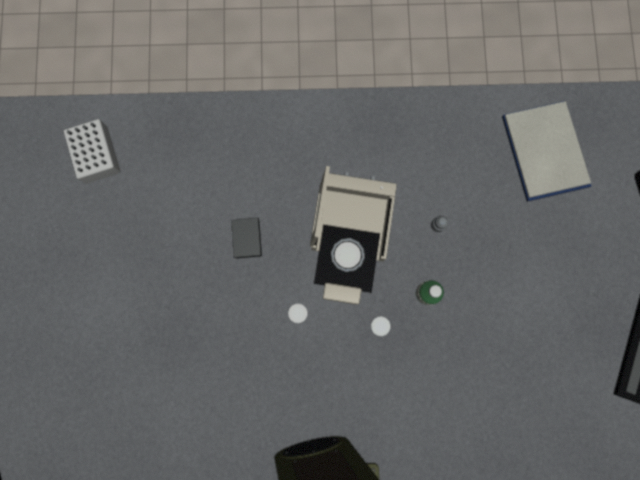

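View pics/side0.png

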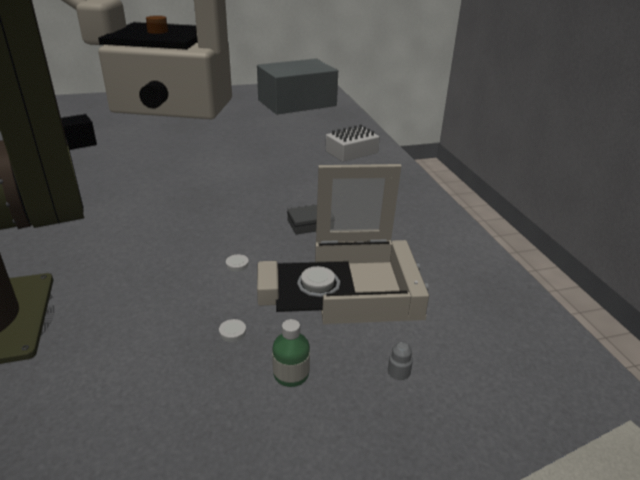

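The top view shows the chamber at about (355,225), with its +x pointing up the image. The nose block is at (342,294), and the lid stands near upright at about x=320. The bottle is at (431,292), the objective at (440,223) and the slide box at (246,238).

The dish-like things are the dish in the ring (347,255) and two loose white discs at (298,313) and (381,326). The largest one, lying in the ring, is the dish. Next I measure and enlarge.

```bash
cat > h.py <<'E'
import numpy as np,cv2,pickle
def ray(c,u,v):
    K=c["mtx"];T=c["cam_to_world"]
    d=np.array([(u-K[0,2])/K[0,0],-(v-K[1,2])/K[1,1],-1]);return T[:3,3],T[:3,:3]@d
def onz(c,u,v,z):
    o,d=ray(c,u,v);return o+d*(z-o[2])/d[2]
def proj(c,p):
    T=c["cam_to_world"];q=T[:3,:3].T@(np.array(p)-T[:3,3]);K=c["mtx"]
    return [K[0,2]+K[0,0]*q[0]/-q[2],K[1,2]-K[1,1]*q[1]/-q[2]]
E
python3 - <<'E'
from h import *
c=pickle.load(open("pics/top0.pkl","rb"));im=c["pixels"];hsv=cv2.cvtColor(im,cv2.COLOR_RGB2HSV)
m=cv2.inRange(hsv,(8,20,110),(30,120,255));m[:120]=0;m[400:]=0;m[:,480:]=0;m[:,:200]=0
for k in cv2.findContours(m,cv2.RETR_EXTERNAL,cv2.CHAIN_APPROX_NONE)[0]:
    if cv2.contourArea(k)<150: continue
    b=cv2.boxPoints(cv2.minAreaRect(k)); a=cv2.contourArea(k)
    z=.044 if a<1500 else .052
    w=np.array([onz(c,*p,z)[:3] for p in b]);print(a,np.round(b,1).tolist(),np.round(w[:,:2],4).tolist(),"c",np.round(w.mean(0),4))
    e=w-np.roll(w,1,0);print(np.linalg.norm(e,axis=1).round(4),np.degrees(np.arctan2(e[:,1],e[:,0])).round(1))
w=cv2.inRange(hsv,(0,0,180),(180,30,255));w[:230]=0;w[400:]=0
for k in cv2.findContours(w,cv2.RETR_EXTERNAL,cv2.CHAIN_APPROX_NONE)[0]:
    if cv2.contourArea(k)<60: continue
    (u,v),r=cv2.minEnclosingCircle(k);print("white",u,v,r,onz(c,u,v,.035).round(3))
for n,u,v in(("slidebox",246,238),("bottle",431,292),("obj",440,223)):print(n,onz(c,u,v,.03).round(3))
s=pickle.load(open("pics/side0.pkl","rb"))["pixels"][150:350,210:450]
t=im[150:350,230:470]
cv2.imwrite("pics/crop.png",cv2.resize(np.hstack([t,s])[:,:,::-1],(800,333),interpolation=cv2.INTER_CUBIC))
E
```

```text
527.5 [[322.5, 298.3999938964844], [324.8999938964844, 282.70001220703125], [360.8999938964844, 288.3999938964844], [358.3999938964844, 304.1000061035156]] [[0.4507, 0.0061], [0.4843, -0.0002], [0.4699, -0.0773], [0.4364, -0.0707]] c [ 0.4603 -0.0355  0.044 ]
[0.0781 0.0342 0.0785 0.0341] [  79.5  -10.6 -100.5  168.8]
3446.0 [[309.6000061035156, 249.10000610351562], [321.8999938964844, 165.3000030517578], [397.5, 176.39999389648438], [385.1000061035156, 260.20001220703125]] [[0.5573, 0.0311], [0.7435, -0.0009], [0.7137, -0.1669], [0.5286, -0.1312]] c [ 0.6358 -0.067   0.052 ]
[0.1648 0.189  0.1687 0.1885] [  80.    -9.7 -100.2  169.1]
white 380.4053955078125 325.8040466308594 8.596938133239746 [ 0.389 -0.117  0.035]
white 297.55084228515625 312.8954772949219 8.496578216552734 [0.421 0.061 0.035]
white 341.5 298.0 15.787753105163574 [ 0.451 -0.035  0.035]
white 347.26190185546875 254.5 11.642984390258789 [ 0.545 -0.051  0.035]
slidebox [0.589 0.171 0.03 ]
bottle [ 0.459 -0.231  0.03 ]
obj [ 0.611 -0.26   0.03 ]
```

View pics/crop.png

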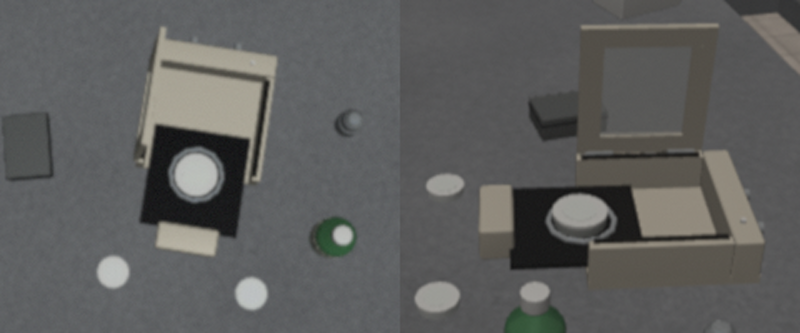

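The crop confirms that the dish is the largest disc, inside the ring. The two loose discs are smaller and lie clear of the push line. Chamber yaw is about -10.3°, the tray face is at (0.4436, -0.0323) and the chamber origin at (0.601, -0.061). I'm moving to the front of the tray with the fingers shut.

```bash
cat >> h.py <<'E'
from scipy.spatial.transform import Rotation as R
O=np.array([.601,-.061,0]);YAW=-10.3
C=R.from_euler("z",YAW,degrees=True)
def cham(p): return C.inv().apply(np.array(p)-O)
def need(s,t,rot=None):
    "mm shift and turn from state s to chamber point t (m), tool rot rpy"
    T=R.from_euler("xyz",s["eef_rot"],degrees=True)
    g=R.from_euler("xyz",rot if rot is not None else [180,0,YAW-90],degrees=True)
    print("clock",round(s["clock"],2),"cham mm",(cham(s["tool_pos"])*1e3).round(1),"F cham",C.inv().apply(s["wrist_force"]).round(1),"shift",(T.inv().apply(C.apply(t)+O-s["tool_pos"])*1e3).round(1),"turn",(T.inv()*g).as_rotvec(degrees=True).round(2))
E
python3 -m handwheel '-10 -8 0 0 0 1 0;-30 -23 0 0 0 2 0;-58 -44 0 0 0 4 0;-90 -68 0 0 0 6 0;-122 -92 0 0 0 8 0;-154 -116 0 0 0 10 0;-186 -140 0 0 0 12 0;-214 -161 0 0 0 13 0;-236 -177 0 0 0 14 0;-248 -186 0 0 0 14 0'
python3 -c "
from plant import *;from h import *
need(get_state(),[-.195,0,.19])"
```

```text
clock: 1.1
tool_pos: [0.2861, -0.336, 0.192]
eef_rot: [-180.0, 0.0, -88.6]
wrist_force: [-0.0, 0.4, 0.2]
finger_gap: 0.0207
clock 1.1 cham mm [-260.6 -326.9  192. ] F cham [-0.1  0.4  0.2] shift [-306.8 -130.7    2.1] turn [-1.000e-02  1.000e-02  1.172e+01]
```

```bash
python3 -m handwheel '-20 -9 0 0 0 1 0;-55 -24 0 0 0 2.5 0;-95 -41 0 0 0 4 0;-135 -58 0 0 0 6 0;-175 -75 0 0 0 8 0;-215 -92 0 0 0 9.5 0;-250 -107 0 0 0 10.5 0;-280 -120 0 0 0 11.7 0;-298 -127 0 0 0 11.7 0;-307 -131 0 0 0 11.7 0'
python3 -m handwheel '0 0 0 0 0 0 0;0 0 0 0 0 0 0'
python3 -c "
from plant import *;from h import *
need(get_state(),[-.195,0,.025])"
```

```text
clock: 2.1
tool_pos: [0.4096, -0.027, 0.1922]
eef_rot: [180.0, -0.0, -100.2]
wrist_force: [0.7, -0.0, -0.4]
finger_gap: 0.0004
clock: 2.3
tool_pos: [0.4093, -0.029, 0.1922]
eef_rot: [180.0, -0.0, -100.4]
wrist_force: [0.2, 0.9, 0.0]
finger_gap: 0.0005
clock 2.3 cham mm [-194.3   -2.8  192.2] F cham [0.1 0.9 0. ] shift [ -2.9   0.6 167.2] turn [ 0.02 -0.03 -0.08]
```

```bash
python3 -m handwheel '-1 5 8 0 0 0 0;-2 5 28 0 0 0 0;-3 5 53 0 0 0 0;-3 5 78 0 0 0 0;-3 5 103 0 0 0 0;-3 5 126 0 0 0 0;-3 5 144 0 0 0 0;-3 5 157 0 0 0 0;-3 5 164 0 0 0 0;-3 5 167 0 0 0 0'
python3 - <<'E'
from plant import *;from h import *
c=capture("top");s=capture("side")
need(get_state(),[-.1,0,.025])
cv2.imwrite("pics/a1.png",cv2.resize(np.hstack([c["pixels"][170:370,230:470],s["pixels"][150:350,180:420]])[:,:,::-1],(800,333),interpolation=cv2.INTER_CUBIC))
E
```

```text
clock: 3.3
tool_pos: [0.4047, -0.0249, 0.0248]
eef_rot: [180.0, -0.0, -100.4]
wrist_force: [0.2, -0.8, 0.3]
finger_gap: 0.0004
clock 3.4 cham mm [-199.     0.6   25.5] F cham [-0.1 -0.1 -0.1] shift [  0.5 -99.    0.6] turn [-0.02 -0.   -0.08]
```

View pics/a1.png

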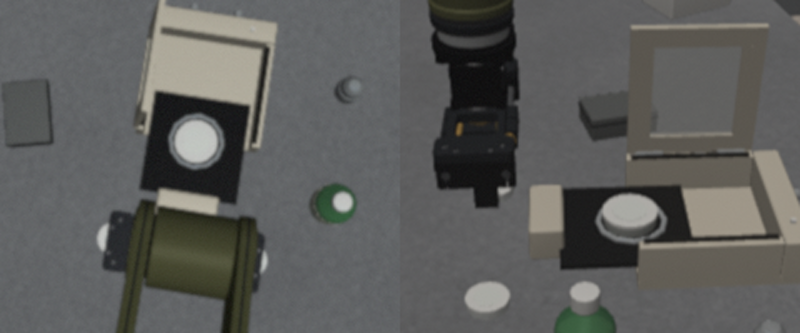

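The fingertips are at mid-height, centred, about 29 mm in front of the face, and clear of everything. I'm starting to push gently along tool -y.

```bash
python3 -m handwheel '0 -2 0 0 0 0 0;0 -6 0 0 0 0 0;0 -10 0 0 0 0 0;0 -14 0 0 0 0 0;0 -17 0 0 0 0 0;0 -20 0 0 0 0 0;0 -22 0 0 0 0 0;0 -24 0 0 0 0 0;0 -26 0 0 0 0 0;0 -28 0 0 0 0 0'
python3 -m handwheel '0 -2 0 0 0 0 0;0 -4 0 0 0 0 0;0 -6 0 0 0 0 0;0 -8 0 0 0 0 0;0 -11 0 0 0 0 0;0 -14 0 0 0 0 0;0 -17 0 0 0 0 0;0 -20 0 0 0 0 0;0 -23 0 0 0 0 0;0 -26 0 0 0 0 0'
python3 -m handwheel '0 -3 0 0 0 0 0;0 -6 0 0 0 0 0;0 -9 0 0 0 0 0;0 -12 0 0 0 0 0;0 -15 0 0 0 0 0;0 -18 0 0 0 0 0;0 -20 0 0 0 0 0;0 -22 0 0 0 0 0;0 -24 0 0 0 0 0;0 -26 0 0 0 0 0'
python3 -c "
from plant import *;from h import *
need(get_state(),[-.1,0,.025])"
```

```text
clock: 4.4
tool_pos: [0.4327, -0.0297, 0.0253]
eef_rot: [180.0, 0.0, -100.4]
wrist_force: [0.0, -0.4, -1.1]
finger_gap: 0.0007
clock: 5.4
tool_pos: [0.4585, -0.0344, 0.0253]
eef_rot: [180.0, 0.0, -100.4]
wrist_force: [-0.7, -0.3, 0.6]
finger_gap: 0.0003
clock: 6.4
tool_pos: [0.4839, -0.039, 0.0254]
eef_rot: [180.0, -0.0, -100.4]
wrist_force: [0.5, -0.0, -0.2]
finger_gap: 0.0
clock 6.4 cham mm [-119.1    0.7   25.4] F cham [ 0.5  0.1 -0.2] shift [  0.7 -19.1   0.4] turn [ 0.   -0.   -0.06]
```

Run:
```python
from plant import *;from h import *
c=capture("top");s=capture("side")
cv2.imwrite("pics/a2.png",cv2.resize(np.hstack([c["pixels"][150:350,230:470],s["pixels"][150:350,210:450]])[:,:,::-1],(800,333),interpolation=cv2.INTER_CUBIC))
```

```text
(no output)
```

View pics/a2.png

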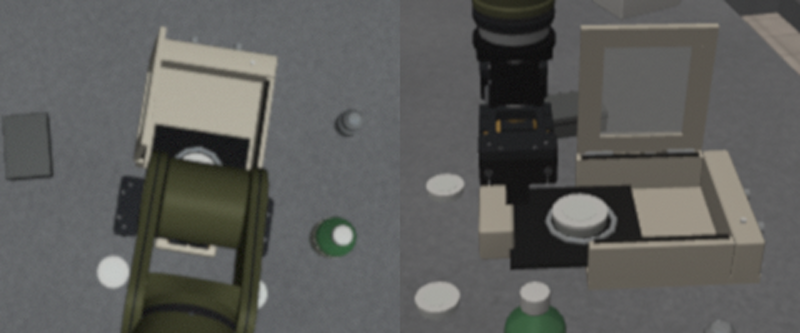

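The tray has not moved, and the hand seems to be beyond the nose rather than in front of it, so my mapping is off. I'm cross-checking the two views before moving again.

Run:
```python
from plant import *;from h import *
t=pickle.load(open("pics/top0.pkl","rb"));s=pickle.load(open("pics/side0.pkl","rb"))
def tri(a,b):
    o1,d1=ray(t,*a);o2,d2=ray(s,*b)
    k=np.linalg.lstsq(np.c_[d1,-d2],o2-o1,rcond=None)[0];p,q=o1+k[0]*d1,o2+k[1]*d2
    return p.round(4),q.round(4)
print("dish",tri((347.3,254.5),(318,275)))
print("disc",tri((297.5,312.9),(237,262)),tri((380.4,325.8),(232.5,328.5)))
print("bottlecap",tri((435,292),(291,328)))
st=get_state();print(st["tool_pos"],proj(t,st["tool_pos"]),proj(s,st["tool_pos"]))
print(t["cam_to_world"],s["cam_to_world"])
print(np.linalg.det(t["cam_to_world"][:3,:3]))
```

```text
dish (array([ 0.5449, -0.0509,  0.0373]), array([ 0.547 , -0.0513,  0.0376]))
disc (array([0.4216, 0.0619, 0.0081]), array([0.4229, 0.0618, 0.0081])) (array([ 0.3885, -0.1197,  0.0101]), array([ 0.3902, -0.1199,  0.0101]))
bottlecap (array([ 0.4558, -0.2268,  0.0895]), array([ 0.4596, -0.2274,  0.0898]))
[ 0.48403033 -0.03904765  0.0254186 ] [np.float64(342.56960808753405), np.float64(282.8410343955446)] [np.float64(280.48446311839217), np.float64(281.7267942364478)]
[[-0.02762231  0.98920943 -0.14388089  0.40962582]
 [-0.9996141  -0.02691076  0.00688956  0.01434636]
 [ 0.00294328  0.14401567  0.98957103  1.19976735]
 [ 0.          0.          0.          1.        ]] [[ 0.963002    0.12402975 -0.23925671  0.33976268]
 [-0.26832208  0.52398984 -0.80835506 -0.76016065]
 [ 0.02510801  0.8426454   0.53788318  0.58023168]
 [ 0.          0.          0.          1.        ]]
0.9999999999999997
```

Run:
```python
from plant import *;from h import *
s=capture("side")
for p in ([.405,-.025,.0255],[.484,-.039,.0254],[.484,-.039,.103]):
    print(p,np.round(proj(s,p),1))
im=cv2.resize(s["pixels"][190:320,220:380],(800,650),interpolation=cv2.INTER_CUBIC)[:600].astype(float)
im=(255*(im/255)**.45).astype(np.uint8)
cv2.imwrite("pics/a3.png",im[:,:,::-1])
print(get_state()["wrist_force"],get_state()["moment"])
```

```text
[0.405, -0.025, 0.0255] [233.1 283.5]
[0.484, -0.039, 0.0254] [280.5 281.7]
[0.484, -0.039, 0.103] [279.7 243.7]
[-0.27219197  0.11936699 -0.24183681] [0.053423   0.02154074 0.01704436]
```

View pics/a3.png

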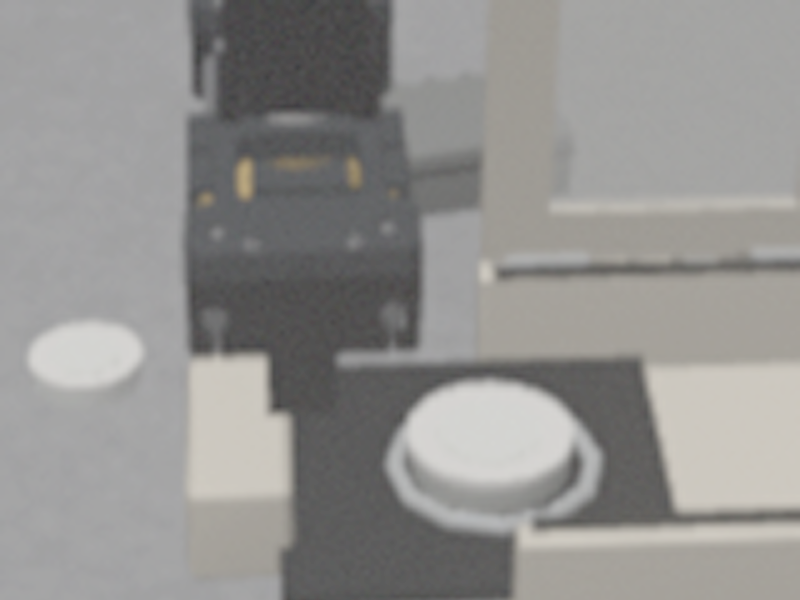

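The enlarged view shows the actual fingertip ending at about (280,272), while the reported TCP projects to (280.5,281.7). The tips are therefore about 20 mm higher than reported, and the fingers passed just over the nose without contact. I'm backing out with a lift, then checking the offset in both views.

```bash
python3 -m handwheel '0 0 -5 0 0 0 0;0 0 -15 0 0 0 0;0 5 -20 0 0 0 0;0 20 -20 0 0 0 0;0 40 -20 0 0 0 0;0 58 -20 0 0 0 0;0 74 -20 0 0 0 0;0 82 -20 0 0 0 0;0 85 -10 0 0 0 0;0 85 0 0 0 0 0'
python3 -m handwheel '0 0 0 0 0 0 0;0 0 0 0 0 0 0'
python3 - <<'E'
from plant import *;from h import *
c=capture("top");s=capture("side");st=get_state();need(st,[-.1,0,.025])
p=st["tool_pos"];print(np.round(proj(s,p),1),[np.round(proj(c,p+[0,0,z]),1) for z in(0,.02,.1,.12)], np.round(proj(s,p+[0,0,.02]),1))
g=lambda i:(255*(cv2.resize(i,(400,480),interpolation=cv2.INTER_CUBIC).clip(0,255)/255.)**.45).astype(np.uint8)
cv2.imwrite("pics/a4.png",np.hstack([g(c["pixels"][230:350,290:390]),g(s["pixels"][200:320,190:290])])[:,:,::-1])
E
```

```text
clock: 7.55
tool_pos: [0.4006, -0.0238, 0.0252]
eef_rot: [-179.9, -0.0, -100.4]
wrist_force: [0.3, 0.5, 0.3]
finger_gap: 0.0009
clock: 7.75
tool_pos: [0.4001, -0.0237, 0.0247]
eef_rot: [179.9, 0.0, -100.4]
wrist_force: [0.4, 0.4, 0.5]
finger_gap: 0.0003
clock 7.85 cham mm [-203.8    0.8   25.4] F cham [0.1 0.3 0. ] shift [   0.6 -103.8    0.4] turn [ 0.01  0.   -0.06]
[230.4 283.5] [array([336.8, 321.5]), array([337.2, 321.5]), array([338.5, 321.8]), array([338.9, 321.9])] [229.7 274. ]
```

View pics/a4.png

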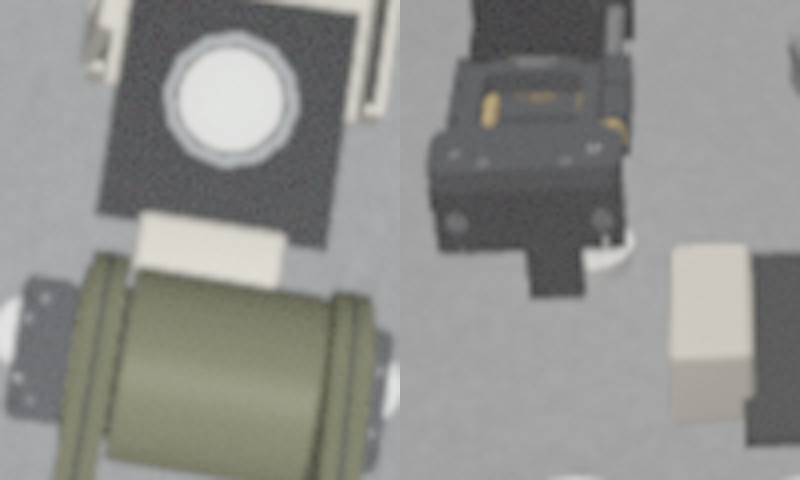

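The tip is at side pixel (229,274), which matches the reported TCP plus 20 mm in z (229.7,274.0). The top view agrees sideways. So the true tip height is about the reported value plus 20 mm. I'm lowering by 18 mm and pushing again, in stages.

```bash
python3 -m handwheel '0 0 3 0 0 0 0;0 0 8 0 0 0 0;0 0 13 0 0 0 0;0 0 16 0 0 0 0;0 0 18 0 0 0 0;0 -2 18 0 0 0 0;0 -7 18 0 0 0 0;0 -13 18 0 0 0 0;0 -18 18 0 0 0 0;0 -22 18 0 0 0 0'
python3 -m handwheel '0 -2 0 0 0 0 0;0 -4 0 0 0 0 0;0 -6 0 0 0 0 0;0 -8 0 0 0 0 0;0 -10 0 0 0 0 0;0 -12 0 0 0 0 0;0 -14 0 0 0 0 0;0 -16 0 0 0 0 0;0 -18 0 0 0 0 0;0 -20 0 0 0 0 0'
python3 - <<'E'
from plant import *;from h import *
c=capture("top");s=capture("side");st=get_state();need(st,[-.1,0,.005])
g=lambda i:(255*(cv2.resize(i,(400,480),interpolation=cv2.INTER_CUBIC).clip(0,255)/255.)**.45).astype(np.uint8)
cv2.imwrite("pics/a5.png",np.hstack([g(c["pixels"][220:340,290:390]),g(s["pixels"][200:320,220:320])])[:,:,::-1])
E
```

```text
clock: 8.85
tool_pos: [0.4227, -0.0278, 0.0076]
eef_rot: [-180.0, -0.0, -100.4]
wrist_force: [0.6, -1.1, 0.5]
finger_gap: 0.0007
clock: 9.85
tool_pos: [0.4414, -0.0313, 0.0073]
eef_rot: [180.0, -0.0, -100.4]
wrist_force: [-1.6, 0.3, 2.3]
finger_gap: 0.0003
clock 9.95 cham mm [-162.     0.7    7.3] F cham [-0.4  0.5  0. ] shift [  0.7 -62.    2.3] turn [-0.01  0.   -0.06]
```

View pics/a5.png

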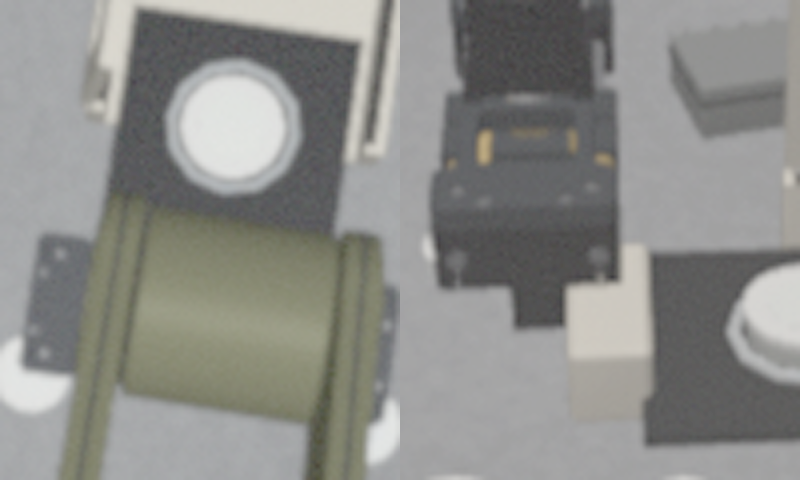

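The nose edge moved from column 257.5 to 261 in the side view, and a small contact force appeared, so the tray is now moving. I'm continuing.

```bash
python3 -m handwheel '0 -1 0 0 0 0 0;0 -3 0 0 0 0 0;0 -5 0 0 0 0 0;0 -8 0 0 0 0 0;0 -11 0 0 0 0 0;0 -14 0 0 0 0 0;0 -17 0 0 0 0 0;0 -20 0 0 0 0 0;0 -23 0 0 0 0 0;0 -26 0 0 0 0 0'
python3 -m handwheel '0 -3 0 0 0 0 0;0 -6 0 0 0 0 0;0 -9 0 0 0 0 0;0 -12 0 0 0 0 0;0 -15 0 0 0 0 0;0 -18 0 0 0 0 0;0 -20 0 0 0 0 0;0 -22 0 0 0 0 0;0 -24 0 0 0 0 0;0 -25 0 0 0 0 0'
python3 -m handwheel '0 -1 0 0 0 0 0;0 -2 0 0 0 0 0;0 -3 0 0 0 0 0;0 -4 0 0 0 0 0;0 -5 0 0 0 0 0;0 -5.5 0 0 0 0 0;0 -6 0 0 0 0 0;0 -6.5 0 0 0 0 0;0 -7 0 0 0 0 0;0 -7.5 0 0 0 0 0'
python3 -c "
from plant import *;from h import *
need(get_state(),[-.1,0,.005])"
```

```text
clock: 10.95
tool_pos: [0.4672, -0.0361, 0.0072]
eef_rot: [180.0, -0.0, -100.4]
wrist_force: [-1.7, -1.2, -1.0]
finger_gap: 0.0005
clock: 11.95
tool_pos: [0.4919, -0.0404, 0.0074]
eef_rot: [-180.0, 0.0, -100.4]
wrist_force: [-2.8, -0.1, -1.3]
finger_gap: 0.0003
clock: 12.95
tool_pos: [0.4991, -0.0418, 0.0074]
eef_rot: [-180.0, 0.0, -100.4]
wrist_force: [-1.5, -0.1, -1.0]
finger_gap: 0.0004
clock 12.95 cham mm [-103.7    0.7    7.4] F cham [-1.5 -0.3 -1. ] shift [ 0.7 -3.7  2.4] turn [-0.    0.   -0.05]
```

```bash
python3 -m handwheel '0 -.5 0 0 0 0 0;0 -1 0 0 0 0 0;0 -1.5 0 0 0 0 0;0 -2 0 0 0 0 0;0 -2.5 0 0 0 0 0;0 -3 0 0 0 0 0'
python3 -m handwheel '0 -.5 0 0 0 0 0;0 -1 0 0 0 0 0;0 -1.5 0 0 0 0 0'
python3 -m handwheel '0 -.5 0 0 0 0 0;0 -1 0 0 0 0 0'
python3 -c "
from plant import *;from h import *
need(get_state(),[-.1,0,.005])"
```

```text
clock: 13.55
tool_pos: [0.5021, -0.0423, 0.0074]
eef_rot: [-180.0, 0.0, -100.4]
wrist_force: [-2.2, -0.5, -1.4]
finger_gap: -0.0001
clock: 13.85
tool_pos: [0.503, -0.0425, 0.0074]
eef_rot: [179.9, -0.0, -100.4]
wrist_force: [-4.8, -0.1, 3.3]
finger_gap: 0.0007
clock: 14.05
tool_pos: [0.5029, -0.0425, 0.0073]
eef_rot: [179.8, -0.0, -100.4]
wrist_force: [-9.0, 1.1, 6.6]
finger_gap: 0.0001
clock 14.05 cham mm [-99.8   0.7   7.3] F cham [-9.1 -0.5  6.6] shift [0.7 0.2 2.3] turn [ 0.24 -0.   -0.05]
```

The tray is home. The TCP stopped at chamber x = -99.8 mm, as predicted, and the force rose to 9 N. I'm retreating and lifting, and computing the lid angle and arc.

```bash
python3 -m handwheel '0 2 0 0 0 0 0;0 6 0 0 0 0 0;0 14 0 0 0 0 0;0 24 0 0 0 0 0;0 32 0 0 0 0 0;0 37 -4 0 0 0 0;0 40 -14 0 0 0 0;0 40 -34 0 0 0 0;0 40 -64 0 0 0 0;0 40 -100 0 0 0 0'
python3 -m handwheel '0 0 -40 0 0 0 0;0 0 -80 0 0 0 0;0 0 -115 0 0 0 0;0 0 -135 0 0 0 0;0 0 -145 0 0 0 0;0 0 -145 0 0 0 0'
python3 - <<'E'
from plant import *;from h import *
s=capture("side");c=capture("top");need(get_state(),[.015,.16,.25])
for u,v in((319.5,165.5),(360,165),(400,165)):
    o,d=ray(s,u,v);o=cham(o);d=C.inv().apply(d);x={319.5:-.054,360:.015,400:.084}[u]
    p=o+d*(x-o[0])/d[0];q=o+d*(.078-o[1])/d[1];print("lid top at x",x,p.round(3)," on y=.078:",q.round(3))
for a in(105,100,95,90,80,70,60,50,40,30,20,10,0):
    t=np.radians(a);r=.125;print(a,"TCP y",round(1e3*(.078-r*np.cos(t)+.007*np.sin(t))+12,1),"rep z",round(1e3*(.054+r*np.sin(t)+.007*np.cos(t)-.02),1))
g=lambda i:(255*(cv2.resize(i,(400,400),interpolation=cv2.INTER_CUBIC).clip(0,255)/255.)**.45).astype(np.uint8)
cv2.imwrite("pics/a6.png",np.hstack([g(c["pixels"][140:340,270:470]),g(s["pixels"][150:350,230:430])])[:,:,::-1])
E
```

```text
clock: 15.05
tool_pos: [0.4643, -0.0354, 0.1083]
eef_rot: [179.9, 0.0, -100.4]
wrist_force: [0.6, -0.1, 0.1]
finger_gap: 0.0005
clock: 15.65
tool_pos: [0.4658, -0.0357, 0.2544]
eef_rot: [-179.8, -0.0, -100.4]
wrist_force: [-0.1, 0.5, -0.2]
finger_gap: 0.0007
clock 15.75 cham mm [-138.8    0.7  251.3] F cham [ 0.2  0.1 -0.2] shift [-159.4 -153.7    1.1] turn [ 0.09  0.   -0.06]
lid top at x -0.054 [-0.054  0.031  0.227]  on y=.078: [-0.049  0.078  0.206]
lid top at x 0.015 [0.015 0.057 0.215]  on y=.078: [0.019 0.078 0.205]
lid top at x 0.084 [0.084 0.066 0.21 ]  on y=.078: [0.087 0.078 0.204]
105 TCP y 129.1 rep z 152.9
100 TCP y 118.6 rep z 155.9
95 TCP y 107.9 rep z 157.9
90 TCP y 97.0 rep z 159.0
80 TCP y 75.2 rep z 158.3
70 TCP y 53.8 rep z 153.9
60 TCP y 33.6 rep z 145.8
50 TCP y 15.0 rep z 134.3
40 TCP y -1.3 rep z 119.7
30 TCP y -14.8 rep z 102.6
20 TCP y -25.1 rep z 83.3
10 TCP y -31.9 rep z 62.6
0 TCP y -35.0 rep z 41.0
```

View pics/a6.png

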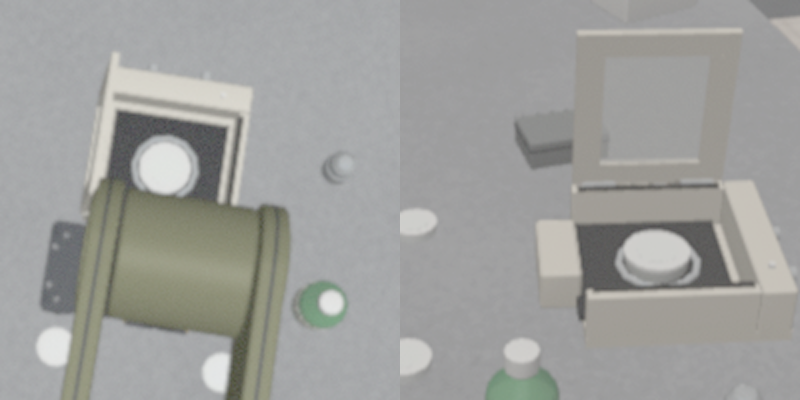

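The tray is home with its nose against the chamber front (side crop 560,260), the dish is in its ring, and the neighbours are unmoved. The lid is near 87°. I'm going around to its outer side, up high.

```bash
python3 -m handwheel '-10 0 0 0 0 0 0;-30 0 0 0 0 0 0;-60 -3 0 0 0 0 0;-90 -12 0 0 0 0 0;-118 -30 0 0 0 0 0;-135 -60 0 0 0 0 0;-140 -95 0 0 0 0 0;-140 -125 0 0 0 0 0;-140 -145 0 0 0 0 0;-140 -153 0 0 0 0 0'
python3 -m handwheel '0 0 8 0 0 0 0;0 0 25 0 0 0 0;0 0 48 0 0 0 0;0 0 68 0 0 0 0;0 0 82 0 0 0 0;0 0 90 0 0 0 0;0 0 92 0 0 0 0;0 0 92 0 0 0 0'
python3 - <<'E'
from plant import *;from h import *
s=capture("side");c=capture("top");st=get_state();need(st,[.015,.097,.159])
print(np.round(proj(s,st["tool_pos"]+[0,0,.02]),1))
g=lambda i:(255*(cv2.resize(i,(400,400),interpolation=cv2.INTER_CUBIC).clip(0,255)/255.)**.45).astype(np.uint8)
cv2.imwrite("pics/a7.png",np.hstack([g(c["pixels"][120:320,230:430]),g(s["pixels"][80:280,260:460])])[:,:,::-1])
E
```

```text
clock: 16.75
tool_pos: [0.6412, 0.0751, 0.2496]
eef_rot: [179.8, -0.0, -100.4]
wrist_force: [0.0, 0.5, -0.1]
finger_gap: 0.0004
clock: 17.55
tool_pos: [0.6408, 0.0747, 0.1607]
eef_rot: [-180.0, 0.0, -100.4]
wrist_force: [0.0, -0.0, 0.2]
finger_gap: 0.0005
clock 17.65 cham mm [ 15.6 140.7 161.7] F cham [0.3 0.2 1.4] shift [43.7  0.5  2.7] turn [-0.12  0.03 -0.05]
[351.9 162.5]
```

View pics/a7.png

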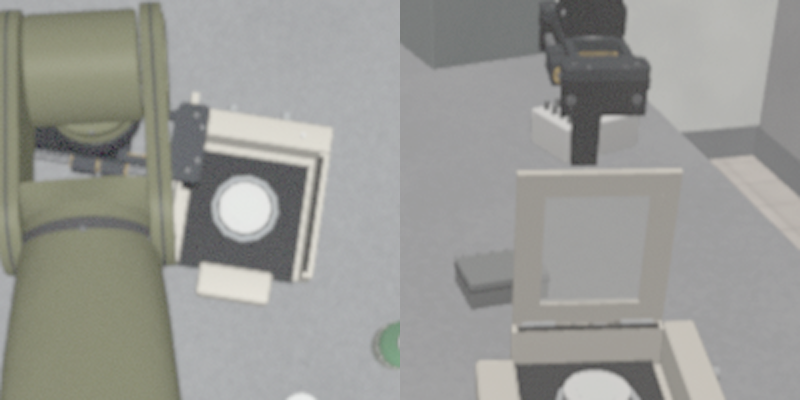

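The fingertip shows just over the lid's top edge, at px (352,162), exactly where the +20 mm correction predicts, and it is on the outer side. I'm approaching, then following the first part of the arc.

```bash
python3 -m handwheel '3 0 0 0 0 0 0;9 0 1 0 0 0 0;16 0 2 0 0 0 0;23 0 2 0 0 0 0;28 0 2 0 0 0 0;32 0 2 0 0 0 0;35 0 2 0 0 0 0;38 0 2 0 0 0 0;41 0 2 0 0 0 0;44 0 2 0 0 0 0'
python3 -m handwheel '4 0 0 0 0 0 0;8 0 0 0 0 0 0;13 0 0 0 0 0 0;17 0 1 0 0 0 0;22 0 1 0 0 0 0;26 0 2 0 0 0 0;30 0 2 0 0 0 0;35 0 3 0 0 0 0;39 0 4 0 0 0 0;43 0 5 0 0 0 0'
python3 - <<'E'
from plant import *;from h import *
s=capture("side");c=capture("top");st=get_state();need(st,[.015,.0538,.154])
g=lambda i:(255*(cv2.resize(i,(400,400),interpolation=cv2.INTER_CUBIC).clip(0,255)/255.)**.45).astype(np.uint8)
cv2.imwrite("pics/a8.png",np.hstack([g(c["pixels"][120:320,230:430]),g(s["pixels"][130:330,260:460])])[:,:,::-1])
E
```

```text
clock: 18.65
tool_pos: [0.6328, 0.0312, 0.1584]
eef_rot: [-180.0, 0.0, -100.3]
wrist_force: [0.1, 0.5, -0.1]
finger_gap: 0.0004
clock: 19.65
tool_pos: [0.6251, -0.0113, 0.1536]
eef_rot: [-180.0, 0.0, -100.4]
wrist_force: [-0.5, 0.5, 0.6]
finger_gap: 0.0009
clock 19.75 cham mm [ 14.8  52.8 153.2] F cham [ 1.2  1.  -0.4] shift [-1.  -0.2 -0.8] turn [ 0.01 -0.04 -0.09]
```

View pics/a8.png

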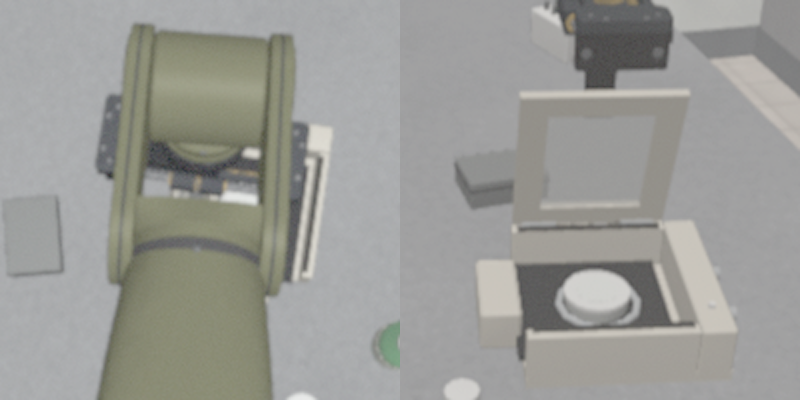

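The lid is now leaning: its top edge is at side row about 178, up from 165, and the finger is behind it. I'm continuing along the arc.

```bash
python3 -m handwheel '4 0 1 0 0 0 0;8 0 3 0 0 0 0;12 0 4 0 0 0 0;16 0 6 0 0 0 0;20 0 8 0 0 0 0;24 0 10 0 0 0 0;28 0 12 0 0 0 0;32 0 15 0 0 0 0;35 0 17 0 0 0 0;39 0 20 0 0 0 0'
python3 -m handwheel '3 0 3 0 0 0 0;7 0 6 0 0 0 0;10 0 9 0 0 0 0;13 0 12 0 0 0 0;16 0 15 0 0 0 0;19 0 18 0 0 0 0;22 0 21 0 0 0 0;25 0 25 0 0 0 0;27 0 28 0 0 0 0;30 0 32 0 0 0 0'
python3 - <<'E'
from plant import *;from h import *
s=capture("side");c=capture("top");st=get_state();need(st,[.015,-.0148,.1026])
g=lambda i:(255*(cv2.resize(i,(400,400),interpolation=cv2.INTER_CUBIC).clip(0,255)/255.)**.45).astype(np.uint8)
cv2.imwrite("pics/a9.png",np.hstack([g(c["pixels"][120:320,230:430]),g(s["pixels"][130:330,260:460])])[:,:,::-1])
E
```

```text
clock: 20.75
tool_pos: [0.6181, -0.0496, 0.1332]
eef_rot: [-180.0, -0.0, -100.4]
wrist_force: [0.2, 0.4, 0.4]
finger_gap: 0.0006
clock: 21.75
tool_pos: [0.6127, -0.079, 0.1011]
eef_rot: [180.0, 0.0, -100.4]
wrist_force: [-0.3, 0.9, 0.8]
finger_gap: 0.0006
clock 21.85 cham mm [ 14.3 -15.8 100.4] F cham [ 0.5  0.5 -0.1] shift [-1.  -0.7 -2.2] turn [ 0.07 -0.   -0.08]
```

View pics/a9.png

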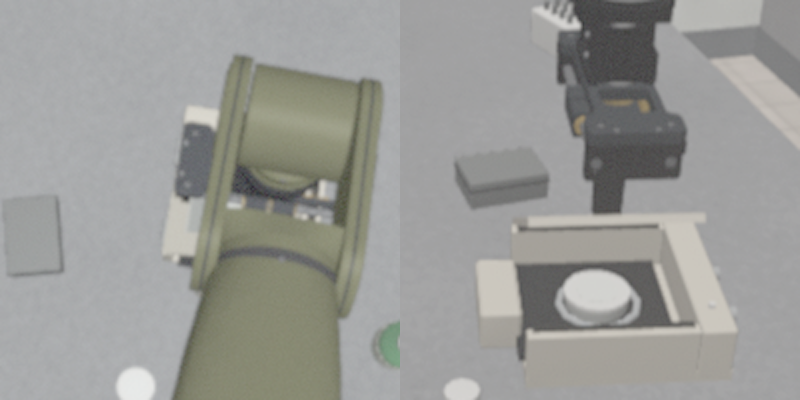

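The lid is about 33° open, seen edge-on at side crop row 220. That was picture 12 of 12, so from here I rely on numbers.

```bash
python3 -m handwheel '2 0 4 0 0 0 0;4 0 8 0 0 0 0;6 0 11 0 0 0 0;8 0 15 0 0 0 0;10 0 19 0 0 0 0;12 0 23 0 0 0 0;13 0 27 0 0 0 0;15 0 31 0 0 0 0;16 0 36 0 0 0 0;17 0 40 0 0 0 0'
python3 -m handwheel '1 0 2 0 0 0 0;1 0 4 0 0 0 0;1 0 6 0 0 0 0;2 0 8 0 0 0 0;2 0 10 0 0 0 0;2 0 12 0 0 0 0;3 0 13 0 0 0 0;3 0 14 0 0 0 0;3 0 15 0 0 0 0;3 0 16 0 0 0 0'
python3 -c "
from plant import *;from h import *
need(get_state(),[.015,-.035,.041])"
```

```text
clock: 22.85
tool_pos: [0.6095, -0.0958, 0.0608]
eef_rot: [180.0, -0.0, -100.4]
wrist_force: [-0.1, -1.3, 1.4]
finger_gap: 0.0002
clock: 23.85
tool_pos: [0.6092, -0.0986, 0.0453]
eef_rot: [-180.0, -0.0, -100.4]
wrist_force: [-0.8, -0.0, 0.6]
finger_gap: 0.0006
clock 23.85 cham mm [ 14.7 -35.6  45.3] F cham [-0.8 -0.2  0.6] shift [-0.6 -0.3  4.3] turn [-0.   -0.01 -0.05]
```

```bash
python3 -m handwheel '0 0 .7 0 0 0 0;0 0 1.4 0 0 0 0;0 0 2.1 0 0 0 0;0 0 2.8 0 0 0 0;0 0 3.2 0 0 0 0;0 0 3.6 0 0 0 0'
python3 -m handwheel '0 0 .4 0 0 0 0;0 0 .8 0 0 0 0;0 0 1.2 0 0 0 0'
python3 -m handwheel '0 0 .4 0 0 0 0;0 0 .8 0 0 0 0;0 0 .8 0 0 0 0'
python3 -c "
from plant import *;from h import *
need(get_state(),[.015,-.035,.041])"
```

```text
clock: 24.45
tool_pos: [0.6092, -0.0985, 0.0418]
eef_rot: [-180.0, 0.0, -100.4]
wrist_force: [0.3, -1.3, 0.5]
finger_gap: 0.0006
clock: 24.75
tool_pos: [0.6092, -0.0985, 0.0405]
eef_rot: [-180.0, -0.0, -100.4]
wrist_force: [0.1, -1.1, -0.5]
finger_gap: 0.0006
clock: 25.05
tool_pos: [0.6091, -0.0984, 0.0397]
eef_rot: [180.0, 0.0, -100.4]
wrist_force: [-0.2, -1.2, 0.6]
finger_gap: 0.0002
clock 25.05 cham mm [ 14.7 -35.3  39.7] F cham [ 0.1 -1.2  0.6] shift [-0.3 -0.3 -1.3] turn [ 0.    0.01 -0.06]
```

```bash
python3 -m handwheel '0 0 .4 0 0 0 0;0 0 .8 0 0 0 0;0 0 1.2 0 0 0 0'
python3 -m handwheel '0 0 .4 0 0 0 0;0 0 .8 0 0 0 0;0 0 .8 0 0 0 0'
python3 -m handwheel '0 0 .4 0 0 0 0;0 0 .8 0 0 0 0;0 0 .8 0 0 0 0' | tee /dev/stderr | grep -q . 
python3 -c "
from plant import *;from h import *
need(get_state(),[.015,-.035,.041])"
```

```text
clock: 25.35
tool_pos: [0.6092, -0.0985, 0.039]
eef_rot: [180.0, 0.0, -100.4]
wrist_force: [-2.5, 0.2, 5.5]
finger_gap: 0.0006
clock: 25.65
tool_pos: [0.6092, -0.0985, 0.0389]
eef_rot: [180.0, -0.0, -100.4]
wrist_force: [-3.1, -0.4, 7.1]
finger_gap: 0.0003
clock 25.95 cham mm [ 14.8 -35.4  38.9] F cham [-5.5 -0.5 10.9] shift [-0.4 -0.2 -2.1] turn [ 0.03 -0.   -0.05]clock: 25.95
tool_pos: [0.6092, -0.0985, 0.0389]
eef_rot: [180.0, -0.0, -100.4]
wrist_force: [-5.5, 0.5, 10.9]
finger_gap: 0.0002
```

It hit a hard stop at z 38.9 mm (a true tip height of about 60–61 mm, the shut height) with 11 N. I'm lifting off, moving clear, and checking the result numerically.

```bash
python3 -m handwheel '0 0 -2 0 0 0 0;0 0 -6 0 0 0 0;0 0 -16 0 0 0 0;0 0 -34 0 0 0 0;0 0 -60 0 0 0 0;0 0 -90 0 0 0 0;0 0 -120 0 0 0 0;0 0 -145 0 0 0 0;0 0 -160 0 0 0 0;0 0 -165 0 0 0 0'
python3 -m handwheel '0 10 0 0 0 0 0;0 35 0 0 0 0 0;20 70 0 0 0 0 0;50 105 0 0 0 0 0;85 140 0 0 0 0 0;125 170 0 0 0 0 0;165 190 0 0 0 0 0;205 205 0 0 0 0 0;240 215 0 0 0 0 0;260 220 0 0 0 0 0'
python3 -m handwheel '30 10 0 0 0 0 0;70 25 0 0 0 0 0;110 40 0 0 0 0 0;150 50 0 0 0 0 0;180 60 0 0 0 0 0;200 60 0 0 0 0 0;200 60 0 0 0 0 0'
python3 - <<'E'
from plant import *;from h import *
c=capture("top");s=capture("side");need(get_state(),[0,0,.2])
pickle.dump((c,s),open("pics/end.pkl","wb"))
c0=pickle.load(open("pics/top0.pkl","rb"))
im=c["pixels"];hsv=cv2.cvtColor(im,cv2.COLOR_RGB2HSV)
m=cv2.inRange(hsv,(8,20,110),(30,120,255));m[:120]=0;m[400:]=0;m[:,480:]=0;m[:,:200]=0
for k in cv2.findContours(m,cv2.RETR_EXTERNAL,cv2.CHAIN_APPROX_NONE)[0]:
    a=cv2.contourArea(k)
    if a<60: continue
    b=cv2.boxPoints(cv2.minAreaRect(k));print("ivory",a);
    for z in(.044,.061): print(z,[ (cham(onz(c,*p,z))[:2]*1e3).round().tolist() for p in b])
w=cv2.inRange(hsv,(0,0,120),(180,30,255));w[:200]=0;w[400:]=0;w[:,:270]=0;w[:,:][:,410:]=0
for k in cv2.findContours(w,cv2.RETR_EXTERNAL,cv2.CHAIN_APPROX_NONE)[0]:
    if cv2.contourArea(k)>60:
        (u,v),r=cv2.minEnclosingCircle(k);print("white",round(u,1),round(v,1),round(r,1),(cham(onz(c,u,v,.035))*1e3).round(1))
d=cv2.absdiff(im,c0["pixels"]).max(2)
for n,(x0,x1,y0,y1) in dict(slidebox=(228,264,212,262),bottle=(414,448,276,310),obj=(428,452,210,236),disc1=(286,310,302,325),disc2=(369,393,315,338)).items():
    print(n,"changed px",int((d[y0:y1,x0:x1]>40).sum()))
# lid free edge corners expected when shut, in top and side
for x in(-54,84):
    for y in(-77,78):
        p=C.apply(np.array([x,y,61])/1e3)+O;print("exp",x,y,np.round(proj(c,p),1),np.round(proj(s,p),1))
E
```

```text
clock: 26.95
tool_pos: [0.6101, -0.0987, 0.2045]
eef_rot: [-179.8, -0.0, -100.4]
wrist_force: [0.7, 0.3, -0.0]
finger_gap: 0.0002
clock: 27.95
tool_pos: [0.3433, -0.3154, 0.1997]
eef_rot: [179.8, 0.1, -100.5]
wrist_force: [-0.1, 0.5, -0.3]
finger_gap: 0.0006
clock: 28.65
tool_pos: [0.2493, -0.5009, 0.1993]
eef_rot: [179.9, 0.2, -100.5]
wrist_force: [-0.6, 1.0, -0.2]
finger_gap: 0.0006
clock 28.75 cham mm [-266.5 -493.9  199.9] F cham [-0.9 -0.1 -0.2] shift [-494.3 -265.8    1.2] turn [ 0.1   0.2  -0.09]
ivory 513.0
0.044 [[-90.0, 39.0], [-56.0, 39.0], [-56.0, -40.0], [-90.0, -39.0]]
0.061 [[-92.0, 39.0], [-58.0, 39.0], [-58.0, -39.0], [-92.0, -38.0]]
ivory 5443.0
0.044 [[-58.0, 81.0], [116.0, 83.0], [117.0, -85.0], [-58.0, -83.0]]
0.061 [[-61.0, 81.0], [112.0, 82.0], [112.0, -83.0], [-60.0, -81.0]]
white 380.3 325.9 10.2 [-199.   -92.8   35. ]
white 297.5 312.9 10.2 [-198.6   87.8   35. ]
white 346.3 262.2 18.4 [-73.8  -0.5  35. ]
white 352.7 223.3 47.4 [13.9 -1.9 35. ]
slidebox changed px 0
bottle changed px 0
obj changed px 0
disc1 changed px 0
disc2 changed px 0
exp -54 -77 [383.6 257.3] [323.2 292. ]
exp -54 78 [312.1 246.4] [315.  238.9]
exp 84 -77 [392.1 195. ] [409.6 288.8]
exp 84 78 [321.8 184.5] [390.  236.8]
```

Run:
```python
from h import *
c,s=pickle.load(open("pics/end.pkl","rb"))
def col(i,u,a,b): return i[a:b,u].max(1).tolist()
print("side col 335 rows 278-304",col(s["pixels"],335,278,304)); print("col 395",col(s["pixels"],395,278,304))
for a in(0,2,4):
  t=np.radians(a)
  for x in(-40,65):
    o=[]
    for n in(7,0):
        p=np.array([x,78-155*np.cos(t)+n*np.sin(t),54+155*np.sin(t)+n*np.cos(t)])/1e3;o.append(np.round(proj(s,C.apply(p)+O),1).tolist())
    print(a,x,o)
g=cv2.cvtColor(c["pixels"],cv2.COLOR_RGB2GRAY)
p=proj(c,C.apply([.015,0,.035])+O);print("dish exp",np.round(p,1))
k=cv2.HoughCircles(cv2.resize(g[190:260,315:390],None,fx=4,fy=4,interpolation=cv2.INTER_CUBIC),cv2.HOUGH_GRADIENT,1,40,param1=60,param2=20,minRadius=38,maxRadius=65)
print(None if k is None else [(315+q[0]/4,190+q[1]/4,q[2]/4) for q in k[0][:4]])
```

```text
side col 335 rows 278-304 [146, 146, 146, 146, 146, 146, 145, 145, 146, 146, 145, 145, 144, 133, 110, 93, 85, 83, 121, 145, 141, 116, 96, 91, 92, 92]
col 395 [145, 145, 146, 146, 146, 146, 146, 146, 146, 146, 142, 126, 105, 91, 86, 85, 123, 142, 136, 111, 93, 91, 91, 92, 91, 91]
0 -40 [[332.1, 291.7], [331.9, 295.2]]
0 65 [[397.8, 289.2], [397.4, 292.7]]
2 -40 [[332.2, 288.8], [332.0, 292.4]]
2 65 [[398.1, 286.4], [397.7, 290.0]]
4 -40 [[332.3, 285.8], [332.1, 289.6]]
4 65 [[398.4, 283.4], [398.0, 287.2]]
dish exp [351.9 222.7]
None
```

The lid's edge is at rows 291.7 and 289.7, matching the fully shut prediction (291.7 and 289.2; 2° open would read about 3 px less). I'm handing in.

```bash
python3 -c "
from plant import *
print(hand_in())"
```

```text
the job is handed in; nothing more can be done
None
```

I pushed the tray fully home, then swung the lid shut with the closed fingertips. The arm ended clear of everything and I handed in at about 29 s.

**First push missed:** the real fingertips are about 20 mm higher than the reported TCP, so the first pass went just over the tray's nose without touching anything. I spotted this in the camera views, corrected the height and repeated the push.

**Last checks:**
- **Tray:** the nose face is at x = -90 mm in the chamber's frame, which is home. The push ended on the stop at about 9 N.
- **Lid:** its free edge is within about half a pixel of the fully shut position in the side view. It ended on a hard stop at about 11 N.
- **Neighbours:** the bottle, objective, slide box and the two loose discs show no change in the top view.
- **Dish:** it was lying in its ring in the last clear view, with the lid about 33° open. My final circle search through the shut lid's pane found nothing, so its position after closing is not confirmed by that check.

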